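# Load the blue assay card onto the reader block

## Robot

A 6-joint arm with a two-finger parallel gripper is mounted at the origin on the work surface. World frame = base frame: x ahead of the robot, y to its left, z up, the work surface at z = 0. Lengths are in m, angles in rad, forces in N, time in s.
With the tool pointing down it reaches from about 0.275 to 0.825 m from the base axis. Payload 5.2 kg.
Tool frame: the origin (TCP) lies midway between the tips of the shut fingers; the grasp point (between the pads) lies 19 mm behind it; z points along the fingers, y is the direction in which the jaws open and shut (so a half turn about z gives the same grasp; the last joint's range is limited). The gripper opens to 93 mm and grips with 3 to 60 N. Pads are 15 mm wide; open, the fingers measure 128 mm over their backs; the gripper's body (75 mm by 188 mm) begins 65 mm behind the grasp point.
Start: joints at [-1.343, 0.259, 1.535, -0, 1.348, -0.203], TCP at [0.23, -0.5, 0.219] pointing down, gripper open.
Joint ranges: [-3.14, 3.14], [-0.91, 2.08], [0.19, 2.58], [-1.22, 4.36], [0.22, 2.71], [-3.12, 3.12]. Speed limits (rad/s): [2.57, 2.57, 3.14, 3.14, 3.14, 3.14].

## Interface

Orientations are given as [roll, pitch, yaw] about the fixed x, y, z axes, in that order (R = Rz(yaw) Ry(pitch) Rx(roll)).
In Python, from cell import status, cams, order gives the robot as it stands.
- The arm moves only by the tool step_arm, never from a script. Its argument "plan" is one flat list of numbers, 5 for each row, row after row: the closure, from 0 (fully open) to 1 (shut), then the shift along the tool's x, y, z as a fraction of full scale, then the turn about the tool's z as a fraction of full scale. A call has 1 to 10 rows; each row shifts and turns the commanded pose from where the row before left it, along the tool's axes as they then stand; what a row does not reach is not made up. Full scale, the value 1, is 0.025 m for a shift and 180 degrees for a turn. A row lasts 1/12 s, in which the tool goes at most 41.7 mm and 7.16 degrees, less where a joint would pass 70% of its speed; a pose out of reach is approached as far as the arm can. A call with a number of a shift or a turn outside -1 to 1 is refused whole. A call with a gripper value outside its range is refused whole. The fingers move at their own pace and stop on an object; "newtons" is the grip in N (left out, the last holds). Time passes only in rows, so rows that do not move let the fingers close. It gives the time, the measured TCP pose, the force and the opening at its end, in the units of the state.
- status.read_state(): the state, without advancing time (a new reading comes with each control period).
- cams.get_image(name): name is "side" or "top"; returns the picture (420x560x3 uint8, red, green, blue); there is no depth.
- cams.camera_info(name): a dict with "fx", "fy", "cx", "cy" (pixels), "dist" ([k1, k2, p1, p2, k3] as OpenCV has them; the pictures are not rectified), "T" (4x4, takes a point from camera to world coordinates). Camera axes: x right, y down, z forward; pixel columns grow to the right and rows downward; lengths in m; the calibration is good to about 2 mm. A picture is of the moment at which its call begins. camera_info takes no time and is no camera call.
- order.finish_job(): hands the job in, once; it reports no verdict.
The state is a dict: "clock": time; "joint_pos": joint angles; "dq": joint speeds; "tau": joint torques, N m; "tool_pos": TCP position; "eef_rot": TCP orientation; "force": force on the tool from outside, world axes, zero at the start; "moment": the same for the moment, N m; "width": finger opening in m.
Only numpy, scipy, OpenCV 4.12 (cv2) and the standard library are available. Lean on these libraries where they do the work, as an engineer would, in place of code of your own. Each camera call takes 0.05 s, during which the arm holds its last target.

## Task

Two thin cards lie flat on the white loading deck. Slide the blue one towards the robot until about a third of its length sticks out over the deck's front edge, so that it can be pinched there by its long sides, then pick it up and lay it on the reader's bare aluminium block, centred on it and pointing the same way as the reader, keeping hold of it until it is down on the block. Leave the orange card where it lies.

Things in the scene. Friction and masses are not known exactly. Their poses are not given: they have to be found in the camera images.
- blue_card: The card to load: thin, flat, rigid, 120 (x) x 44 (y) x 3 (z) mm, 30 g, bright blue, with a pale window and white dots; both ends alike. Origin: centre of its underside; x along its length, z up. Starts flat on the deck, x within 0.3 rad of the deck's, near end 15 to 60 mm short of the front edge. A fingertip pressed on it with about 5 N drags it along the deck.
- orange_card: A second card, same size and shape but orange, lying beside the blue one on the deck; to be left alone. Origin and axes as for the blue card.
- deck: Loading deck: fixed plain white block, 240 (x) x 300 (y) x 60 (z) mm, flat top. Origin: centre of its underside, on the table. x points away from the robot (within 0.15 rad of world x); the square front edge is at x = -120 mm, with free space down to the table before it. A 42 mm high tube rack stands on it beyond x = 80 mm. Deck and reader may swap left and right.
- reader: Fixed reader: black base plate 14 mm high, x -85 to 175, y -70 to 70 mm; on it a bare aluminium block 50 (x) x 36 (y) mm, flat top 55 mm above the table, which the card overhangs all round; at x 110 to 170 mm a grey console 50 mm high, green screen. Origin: on the table below the block's centre; x points away from the robot (within 0.3 rad of world x); the card's length goes along x.
Mind the look-alikes: they are no part of the job. Of the things shaped like the blue_card, the blue one is meant.

How it is judged:
On the way, in this order (a step that is already met when the one before it is completed fails the run):
1. the blue card lies flat on the deck with about a quarter of its length or more sticking out over the front edge, still pointing roughly out over it (x of blue_card in the frame of deck between -0.125 and -0.088 m and z of blue_card in the frame of deck between 0.055 and 0.064 m and angle between blue_card's own z axis and vertical below 0.1 rad and angle between the x axis of blue_card and the x axis of deck, either way round below 0.6 rad), for 0.2 s.
2. the blue card is brought down to within 15 mm of the top of the reader's block, over it, still held by the fingers (horizontal distance between blue_card and reader below 0.025 m and z of blue_card in the frame of reader below 0.07 m and contact force between the fingers and blue_card above 0.3 N), for 0.05 s.
At the end, for the whole second after the job is handed in: The blue card lies at rest, flat and face up on the top of the reader's aluminium block, its centre within 15 mm of the block's centre and its length within 12 degrees of the reader's x axis, released; the orange card is within 15 mm of where it started (horizontal distance between blue_card and reader below 0.015 m and z of blue_card in the frame of reader between 0.051 and 0.059 m and angle between blue_card's own z axis and vertical below 0.1 rad and angle between the x axis of blue_card and the x axis of reader, either way round below 0.21 rad and linear speed of blue_card below 0.02 m/s and distance of orange_card from where it was at the start of the episode below 0.015 m); the robot touches nothing.
It fails at once if the orange card is moved more than 15 mm (distance of orange_card from where it was at the start of the episode above 0.015 m).
It also fails if it takes over 54 s, if anything falls off the work surface, if the arm or the gripper's body presses on something with over 40 N, if the wrist force passes 120 N, or if a joint passes its speed limit or range.

## Working session

There is one attempt and no reset: what is moved stays moved. The work goes in short steps, Python scripts to look and compute and a tool call to move; the robot and the scene stay as the last step left them, time stands still between calls to the robot, and variables do not carry over. Pictures are saved under pics/ and viewed, and the job is handed in when it is done.

Besides the shell and the picture viewer there is one more tool, called after "Call:" as name(argument=value, ...) on one line, values as JSON. step_arm: Moves the arm, as the interface text tells. Shift numbers are shares of 0.025 m and turn numbers shares of 180 degrees, none past 1 either way. Its arguments: {"type":"object","properties":{"plan":{"type":"array"},"newtons":{"type":"number"}},"required":["plan"]}

```bash
mkdir -p pics; ls; python3 - <<'E'
from cell import status,cams
import cv2
print(status.read_state())
for n in("top","side"):
    cv2.imwrite(f"pics/{n}0.png",cams.get_image(n)[:,:,::-1]); print(cams.camera_info(n))
E
```

```text
pics
{'clock': 0.0, 'joint_pos': array([-1.34284135e+00,  2.59331949e-01,  1.53604043e+00,  2.16690936e-05,
        1.34799133e+00, -2.02800877e-01]), 'dq': array([-4.45147228e-04, -3.94029476e-05, -1.41003925e-04, -3.41831277e-04,
        1.61940000e-03, -4.04112713e-04]), 'tau': array([-1.08058874e-03, -4.37314725e+01, -2.84000534e+01,  7.17028510e-02,
        4.14069474e-02, -1.49225721e-04]), 'tool_pos': array([ 0.22956411, -0.49922442,  0.21784077]), 'eef_rot': array([-3.13986215e+00, -3.77406712e-04,  4.30750715e-01]), 'force': array([ 0.98320535,  1.17740258, -0.54813511]), 'moment': array([ 1.83024546e-05,  3.24884934e-02, -5.76573751e-02]), 'width': 0.0927437945965891}
{'fx': 454.1719778429155, 'fy': 454.1719778429155, 'cx': 283.3266244495515, 'cy': 206.18872309439251, 'dist': array([-0.13089701,  0.        ,  0.        ,  0.        ,  0.        ]), 'T': array([[-0.02991306, -0.99827588,  0.05050225,  0.43680393],
       [-0.99891095,  0.02804575, -0.03728727,  0.00828957],
       [ 0.03580661, -0.05156263, -0.99802765,  1.05490532],
       [ 0.        ,  0.        ,  0.        ,  1.        ]])}
{'fx': 446.0513187698613, 'fy': 446.0513187698613, 'cx': 274.9690118545451, 'cy': 206.76827778182783, 'dist': array([-0.07330022,  0.        ,  0.        ,  0.        ,  0.        ]), 'T': array([[-0.7912598 , -0.38284744,  0.47679741,  0.04959376],
       [-0.61147512,  0.49225117, -0.61950542,  0.56670752],
       [ 0.00247198, -0.78173949, -0.62360025,  0.65292677],
       [ 0.        ,  0.        ,  0.        ,  1.        ]])}
```

View pics/top0.png

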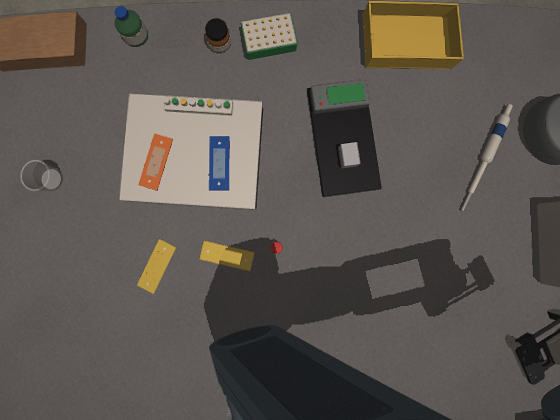

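View pics/side0.png

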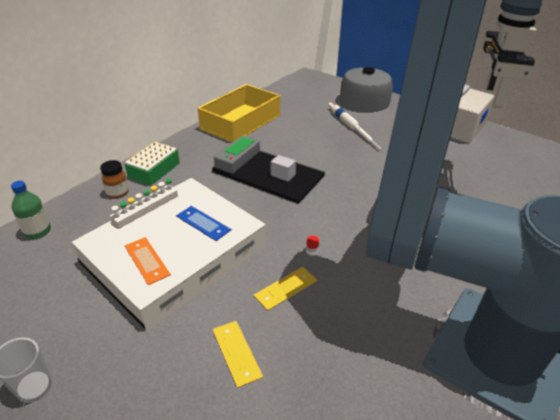

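Card-shaped candidates in the top view: blue on the deck at (219,163), orange on the deck at (155,162), and yellow on the table at (156,266) and (227,256). I choose the blue one at (219,163). The reader block is at (349,154) and the deck's front edge runs from (121,200) to (256,208).

```bash
cat > h.py <<'E'
import numpy as np,cv2
from cell import status,cams
def ray(n,px):
    c=cams.camera_info(n);K=np.array([[c['fx'],0,c['cx']],[0,c['fy'],c['cy']],[0,0,1]])
    u=cv2.undistortPoints(np.array(px,float).reshape(-1,1,2),K,c['dist']).reshape(-1,2)
    T=c['T'];return T[:3,3],np.c_[u,np.ones(len(u))]@T[:3,:3].T
def plane(n,px,z):
    o,d=ray(n,px);return (o+d*((z-o[2])/d[:,2])[:,None])[:,:2]
def proj(n,P):
    c=cams.camera_info(n);K=np.array([[c['fx'],0,c['cx']],[0,c['fy'],c['cy']],[0,0,1]])
    Ti=np.linalg.inv(c['T']);r=cv2.Rodrigues(Ti[:3,:3])[0]
    return cv2.projectPoints(np.array(P,float).reshape(-1,1,3),r,Ti[:3,3],K,c['dist'])[0].reshape(-1,2)
def rect(n,mask,z,near=None):
    k,l,s,_=cv2.connectedComponentsWithStats(mask.astype(np.uint8))
    i=1+np.argmax(s[1:,4])
    if near is not None:
        i=l[near[1],near[0]]; assert i
    cs,_=cv2.findContours((l==i).astype(np.uint8),cv2.RETR_EXTERNAL,cv2.CHAIN_APPROX_NONE)
    p=plane(n,max(cs,key=len).reshape(-1,2),z)
    (c,(w,h),a)=cv2.minAreaRect((p*1000).astype(np.float32))
    b=cv2.boxPoints((c,(w,h),a))/1000
    if w<h:w,h,a=h,w,a+90
    a=(a+90)%180-90
    return np.array(c)/1000,w,h,a,b
def masks(im):
    R,G,B=[im[...,i].astype(int) for i in range(3)]
    return dict(blue=(B>R+50)&(B>G+25),orange=(R>G+60)&(R>B+60),white=(im.min(2)>140))
E
python3 - <<'E'
from h import *
for n in("top","side"):
    im=cv2.imread(f"pics/{n}0.png")[:,:,::-1];m=masks(im)
    near={'top':((213,163),(146,180),(140,120)),'side':((188,218),(133,245),(100,250))}[n]
    for k,z,q in(('blue',.063,near[0]),('orange',.063,near[1]),('white',.06,near[2])):
        try:
            c,w,h,a,b=rect(n,m[k],z,q);print(n,k,c.round(4),round(w,1),round(h,1),round(a,2),b.round(3).tolist())
        except AssertionError: print(n,k,'miss',im[q[1],q[0]])
im=cv2.imread("pics/top0.png")
a=cv2.resize(im[75:220,105:275],None,fx=4,fy=4,interpolation=2); cv2.imwrite("pics/c1.png",a)
a=cv2.resize(im[75:205,295:400],None,fx=4.5,fy=4.5,interpolation=2); cv2.imwrite("pics/c2.png",a)
E
```

```text
top blue miss [ 94 112 141]
top orange [0.5936 0.2509] 118.8 43.5 -17.96 [[0.5299999713897705, 0.24899999797344208], [0.6430000066757202, 0.21199999749660492], [0.6570000052452087, 0.2529999911785126], [0.5440000295639038, 0.28999999165534973]]
top white [0.6175 0.1728] 299.5 239.3 84.6 [[0.48399999737739563, 0.03500000014901161], [0.7229999899864197, 0.012000000104308128], [0.7509999871253967, 0.3109999895095825], [0.5120000243186951, 0.3330000042915344]]
side blue [0.5864 0.1103] 119.2 43.2 -1.81 [[0.5260000228881836, 0.09099999815225601], [0.6449999809265137, 0.08699999749660492], [0.6470000147819519, 0.12999999523162842], [0.527999997138977, 0.1340000033378601]]
side orange [0.594  0.2514] 121.1 43.7 -17.93 [[0.5299999713897705, 0.24899999797344208], [0.6449999809265137, 0.21199999749660492], [0.6579999923706055, 0.2540000081062317], [0.5429999828338623, 0.29100000858306885]]
side white [0.6383 0.169 ] 305.4 285.4 84.57 [[0.4819999933242798, 0.029999999329447746], [0.765999972820282, 0.003000000026077032], [0.7950000166893005, 0.30799999833106995], [0.5109999775886536, 0.33500000834465027]]
```

View pics/c1.png

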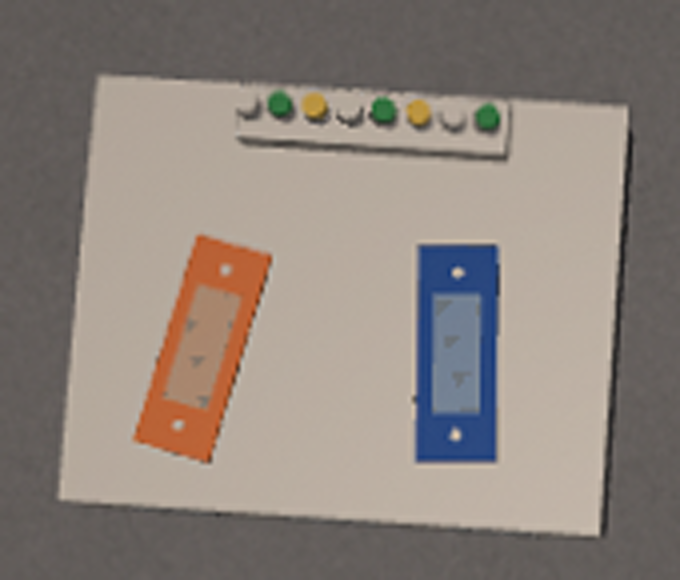

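View pics/c2.png

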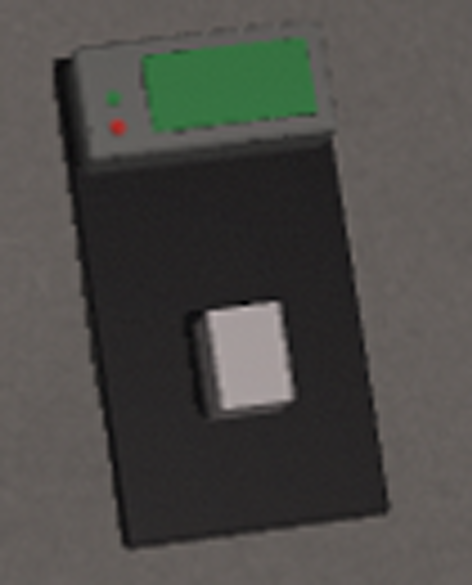

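```bash
cat > m.py <<'E'
from h import *
D=np.array([.6175,.1728]);dy=np.radians(-5.4)
def indeck(p):
    d=np.array(p)-D;c,s=np.cos(dy),np.sin(dy);return np.array([c*d[0]+s*d[1],-s*d[0]+c*d[1]])
E
python3 - <<'E'
from m import *
im=cv2.imread("pics/top0.png")[:,:,::-1];m=masks(im)
c,w,h,a,b=rect("top",m['blue'],.063,(212,163));print('blue',c.round(4),w,h,a,indeck(c),'short',indeck(c)[0])
for z,mk,q,nm in((.055,im.min(2)>115,(350,155),'block'),(.014,im.max(2)<62,(340,180),'base')):
    c,w,h,a,b=rect("top",mk,z,q);print(nm,c.round(4),w,h,a,b.round(3).tolist())
im2=cv2.imread("pics/side0.png")[:,:,::-1];m2=masks(im2)
c,w,h,a,b=rect("side",m2['blue'],.063,(188,218));print('blue side',c,a)
print(im2[155:185:4,283],im2[162,270:300:3])
g=(im2[...,1].astype(int)>im2[...,0]+40)&(im2[...,1]>im2[...,2].astype(int)+40)
a=cv2.resize(im2[130:210,200:340],None,fx=5,fy=5,interpolation=2);cv2.imwrite("pics/c3.png",a[:,:,::-1])
E
```

```text
blue [0.5862 0.1107] 115.52191925048828 41.70002365112305 -1.2520217895507812 [-0.02528435 -0.06471727] short -0.025284353426927787
block [ 0.6012 -0.1824] 49.55710983276367 35.91240692138672 7.164288520812988 [[0.5740000009536743, -0.1679999977350235], [0.5789999961853027, -0.2029999941587448], [0.628000020980835, -0.19699999690055847], [0.6230000257492065, -0.16099999845027924]]
base [ 0.6448 -0.1756] 258.9295654296875 143.20196533203125 6.046056270599365 [[0.5090000033378601, -0.11800000071525574], [0.5239999890327454, -0.25999999046325684], [0.781000018119812, -0.2329999953508377], [0.765999972820282, -0.09099999815225601]]
blue side [0.58641058 0.1103214 ] -1.8101348876953125
[[148 143 140]
 [211 203 204]
 [211 202 203]
 [107 103 103]
 [105 100 102]
 [105 100 101]
 [ 80  78  78]
 [ 30  28  30]] [[ 66  61  63]
 [165 158 159]
 [204 196 197]
 [212 205 205]
 [213 204 205]
 [212 203 204]
 [211 202 204]
 [210 203 204]
 [146 142 142]
 [113 108 106]]
```

The crop confirms it: the blue card is the right-hand one, with near end about 35 mm short of the edge. In the deck frame it is at (-0.025, -0.065), yaw about -1.5°. The block is at (0.601, -0.182), with reader yaw about 6.6°. First I turn the tool to the card's yaw and shut the fingers.

Call:
step_arm(plan=[1, 0, 0, 0, 0.0364, 1, 0, 0, 0, 0.0364, 1, 0, 0, 0, 0.0364, 1, 0, 0, 0, 0.0364, 1, 0.56, -1, 0, 0, 1, 0.56, -1, 0, 0, 1, 0.56, -1, 0, 0, 1, 0.56, -1, 0, 0, 1, 0.56, -1, 0, 0, 1, 0.56, -1, 0, 0], newtons=20)

```text
clock: 0.93
tool_pos: [0.3179, -0.3505, 0.2183]
eef_rot: [-3.141, 0.0, -0.027]
force: [1.5, 0.2, -0.2]
width: 0.0311
```

Call:
step_arm(plan=[1, 0.56, -1, 0, 0, 1, 0.56, -1, 0, 0, 1, 0.56, -1, 0, 0, 1, 0.56, -1, 0, 0, 1, 0.56, -1, 0, 0, 1, 0.56, -1, 0, 0, 1, 0.56, -1, 0, 0, 1, 0.56, -1, 0, 0, 1, 0.56, -1, 0, 0, 1, 0.56, -1, 0, 0])

```text
clock: 1.77
tool_pos: [0.4645, -0.1044, 0.2184]
eef_rot: [-3.141, 0.001, -0.027]
force: [1.1, -0.0, -0.4]
width: 0.0004
```

Call:
step_arm(plan=[1, 0.567, -0.97, 0.2, 0, 1, 0.567, -0.97, 0.4, 0, 1, 0.567, -0.97, 0.5, 0, 1, 0.567, -0.97, 0.5, 0, 1, 0.567, -0.97, 0.5, 0, 1, 0.567, -0.97, 0.5, 0, 1, 0.567, -0.97, 0.5, 0, 1, 0.567, -0.97, 0.5, 0, 1, 0.567, -0.97, 0.5, 0, 1, 0, 0, 0.4, 0])

```text
clock: 2.6
tool_pos: [0.5991, 0.1129, 0.1046]
eef_rot: [-3.14, -0.0, -0.024]
force: [-0.4, -0.4, 0.4]
width: 0.0006
```

Call:
step_arm(plan=[1, 0, 0, 0, 0, 1, 0, 0, 0, 0])

```text
clock: 2.77
tool_pos: [0.5964, 0.1086, 0.1051]
eef_rot: [3.141, 0.003, -0.026]
force: [0.2, 0.2, 0.2]
width: 0.0007
```

Call:
step_arm(plan=[1, 0, 0, 0.5, 0, 1, 0, 0, 0.5, 0, 1, 0, 0, 0.4, 0, 1, 0, 0, 0.08, 0, 1, 0, 0, 0.04, 0, 1, 0, 0, 0, 0, 1, 0, 0, 0, 0])

```text
clock: 3.35
tool_pos: [0.5981, 0.1086, 0.069]
eef_rot: [-3.142, -0.001, -0.027]
force: [-0.7, 1.1, -0.0]
width: 0.0007
```

Call:
step_arm(plan=[1, 0, 0, 0.04, 0, 1, 0, 0, 0.04, 0, 1, 0, 0, 0, 0])

```text
clock: 3.6
tool_pos: [0.5977, 0.109, 0.0663]
eef_rot: [3.142, -0.0, -0.027]
force: [-0.2, 0.8, 1.1]
width: 0.0003
```

Call:
step_arm(plan=[1, 0, 0, 0.05, 0, 1, 0, 0, 0, 0, 1, 0, 0, 0, 0])

```text
clock: 3.85
tool_pos: [0.5975, 0.109, 0.0648]
eef_rot: [3.142, 0.0, -0.027]
force: [-0.1, 0.4, 0.0]
width: 0.0004
```

Call:
step_arm(plan=[1, 0, 0, 0.04, 0, 1, 0, 0, 0, 0, 1, 0, 0, 0, 0])

```text
clock: 4.1
tool_pos: [0.5976, 0.109, 0.0638]
eef_rot: [-3.142, 0.0, -0.027]
force: [0.2, -0.6, -0.6]
width: 0.0006
```

Call:
step_arm(plan=[1, 0, 0, 0.04, 0, 1, 0, 0, 0, 0, 1, 0, 0, 0, 0])

```text
clock: 4.35
tool_pos: [0.5978, 0.109, 0.0633]
eef_rot: [-3.142, -0.0, -0.027]
force: [-0.8, 0.7, 3.8]
width: 0.0007
```

Call:
step_arm(plan=[1, 0, 0, 0.016, 0, 1, 0, 0, 0, 0, 1, -0.06, 0, 0, 0, 1, -0.12, -0.01, 0, 0, 1, -0.16, -0.01, 0, 0, 1, -0.16, -0.01, 0, 0, 1, -0.16, -0.01, 0, 0, 1, -0.16, -0.01, 0, 0])

```text
clock: 5.02
tool_pos: [0.5781, 0.1107, 0.0633]
eef_rot: [3.142, -0.003, -0.027]
force: [2.7, 0.0, 5.0]
width: 0.0003
```

```bash
cat > look.py <<'E'
import sys
from m import *
t=sys.argv[1]
for n in("top","side"):
    im=cams.get_image(n);cv2.imwrite(f"pics/{n}{t}.png",im[:,:,::-1]);m=masks(im)
    cv2.imwrite(f"pics/z{n}{t}.png",cv2.resize(im[60:300,100:400] if n=='top' else im[130:320,60:340],None,fx=2.5,fy=2.5)[:,:,::-1])
print(status.read_state()['clock'],status.read_state()['tool_pos'],status.read_state()['force'])
E
python3 look.py 1
```

```text
5.1167 [0.57733478 0.1107654  0.0632988 ] [-0.0356682   1.43758732  7.29968647]
```

View pics/zside1.png

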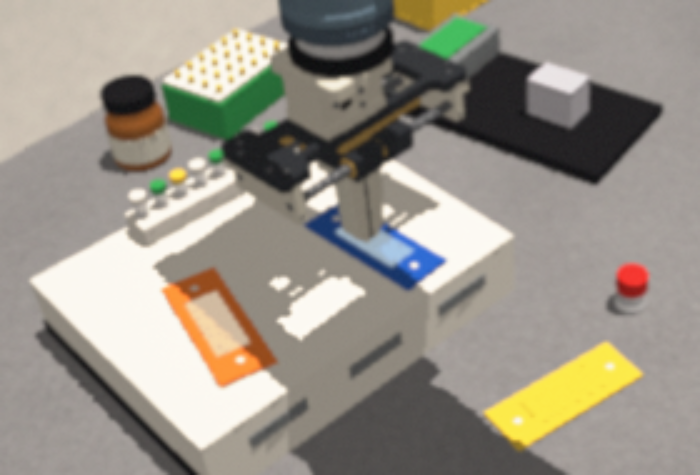

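View pics/ztop1.png

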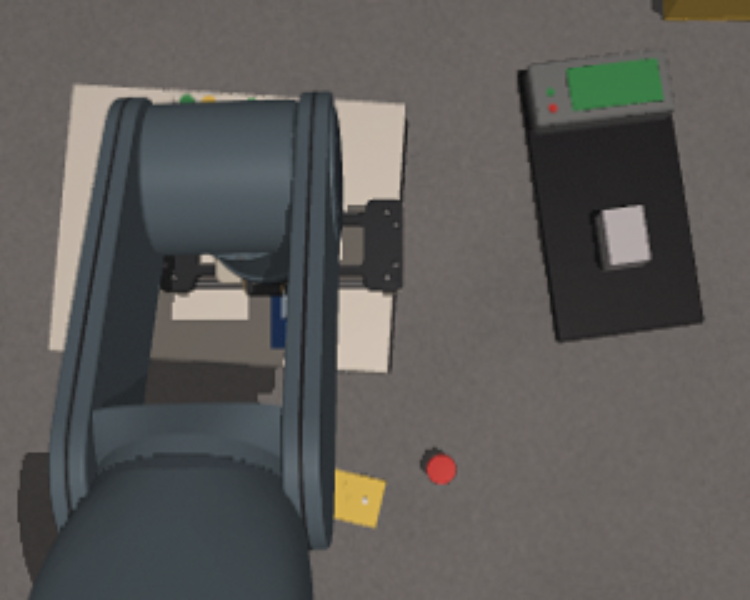

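The side view shows the fingertip on the card's window, with the card's near end at zoomed (415,285). It has slid towards the edge together with the finger and still points straight. I keep dragging.

Call:
step_arm(plan=[1, -0.12, -0.01, 0, 0, 1, -0.2, -0.014, 0, 0, 1, -0.24, -0.016, 0, 0, 1, -0.24, -0.016, 0, 0, 1, -0.24, -0.016, 0, 0, 1, -0.24, -0.016, 0, 0, 1, -0.24, -0.016, 0, 0, 1, -0.2, -0.012, 0, 0, 1, -0.1, -0.006, 0, 0, 1, 0, 0, 0, 0])

```text
clock: 5.95
tool_pos: [0.5319, 0.1151, 0.0633]
eef_rot: [-3.142, -0.002, -0.026]
force: [0.4, -0.7, 7.1]
width: 0.0005
```

```bash
python3 look.py 2; python3 - <<'E'
from m import *
im=cv2.imread("pics/side2.png")[:,:,::-1]
m=masks(im)['blue'];k,l,s,c=cv2.connectedComponentsWithStats(m.astype(np.uint8))
for i in range(1,k):
    if s[i,4]>30:print(s[i],c[i])
E
```

```text
6.05 [0.53184373 0.11509012 0.06326946] [-0.31501685  0.38005444  8.13064812]
[ 337    0   42   77 2163] [355.53536755  38.31114193]
[336 108   8   7  33] [339.42424242 110.90909091]
[ 11 181  15  12 143] [ 18.23776224 186.36363636]
[199 223  56  34 548] [230.26094891 241.43065693]
```

View pics/zside2.png

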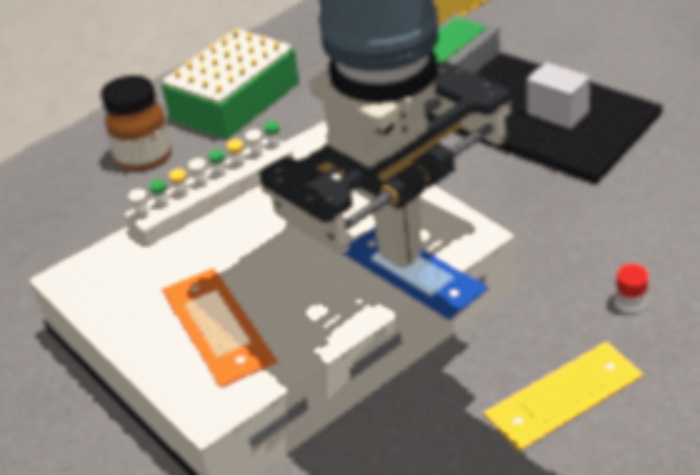

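The card now overhangs by about 30 mm (white dot at zoomed (454,292)) and has not turned. About 12 mm more to go, then I lift.

Call:
step_arm(plan=[1, -0.12, -0.008, 0, 0, 1, -0.16, -0.01, 0, 0, 1, -0.14, -0.009, 0, 0, 1, -0.06, -0.004, 0, 0, 1, 0, 0, 0, 0, 1, 0, 0, 0, 0, 1, 0, 0, -0.05, 0, 1, 0, 0, -0.4, 0, 1, 0, 0, -1, 0, 1, 0, 0, -1, 0])

```text
clock: 6.88
tool_pos: [0.5175, 0.1161, 0.1233]
eef_rot: [3.141, 0.005, -0.027]
force: [-0.0, 0.2, 0.5]
width: 0.0006
```

Call:
step_arm(plan=[0.2, 0, 1, -0.2, 0, 0.2, 0, 1, 0, 0, 0.2, 0, 1, 0, 0, 0.2, 0, 1, 0, 0, 0.2, 0, 1, 0, 0, 0.2, 0, 1, 0, 0, 0.2, 0, 1, 0, 0, 0.2, 0, 1, 0, 0])

```text
clock: 7.55
tool_pos: [0.5133, -0.0846, 0.1288]
eef_rot: [-3.141, 0.002, -0.027]
force: [0.7, 0.6, -0.3]
width: 0.0491
```

```bash
python3 look.py 3; python3 - <<'E'
from m import *
for n in('side','top'):
  im=cv2.imread(f"pics/{n}3.png")[:,:,::-1]
  mk=masks(im)['blue'].astype(np.uint8)
  k,l,s,cc=cv2.connectedComponentsWithStats(mk)
  for i in range(1,k):
    if 150<s[i,4]<1500:
      y,x=np.argwhere(l==i)[0]
      c,w,h,a,b=rect(n,mk,.063,(x,y));print(n,cc[i],c,w,h,a,indeck(c))
E
```

```text
7.65 [ 0.51384337 -0.08675317  0.12877863] [-0.20255787 -0.07069691  0.08327295]
side [227.66364812 240.45536869] [0.50858337 0.11765019] 120.24613189697266 44.0147819519043 -2.4961395263671875 [-0.10324319 -0.06515501]
top [212.97905759 187.76701571] [0.50817087 0.11810263] 116.86551666259766 42.105106353759766 -2.673614501953125 [-0.10369645 -0.0647434 ]
```

View pics/zside3.png

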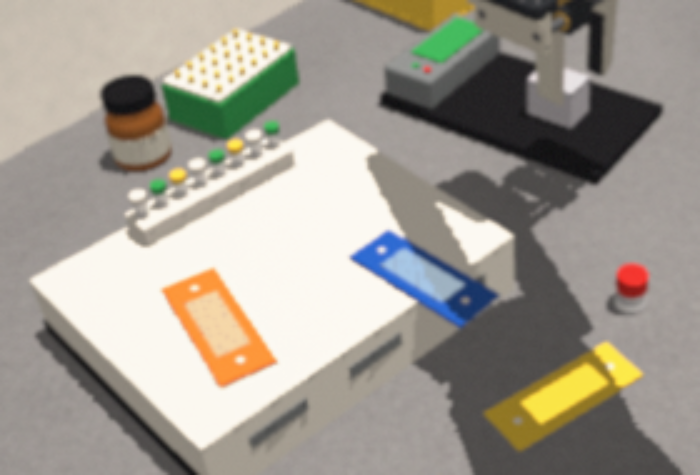

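View pics/ztop3.png

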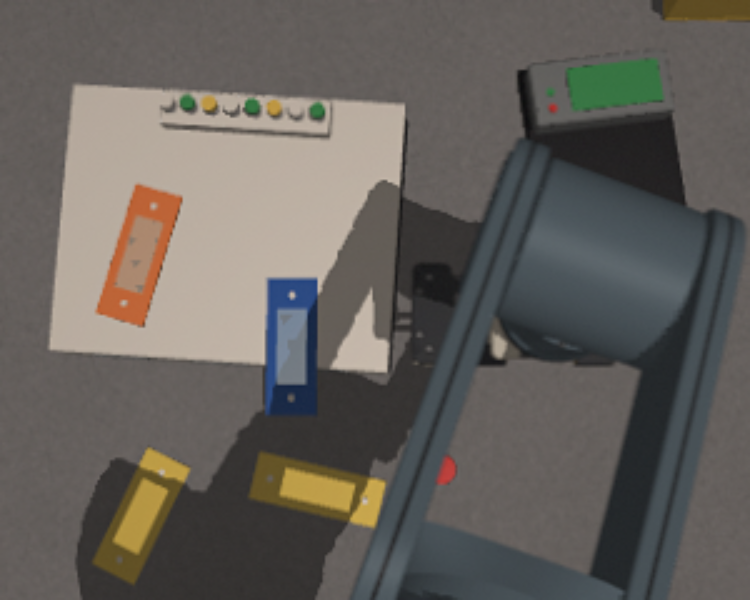

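Both views agree: card at (0.508, 0.118), yaw -2.6°, deck x -0.1035, lying flat with about 43 mm overhang. The orange card has not moved. Now over the overhanging end.

Call:
step_arm(plan=[0.3, -0.2475, -0.908, 0, 0.0057, 0.3, -0.2475, -0.908, 0, 0, 0.3, -0.2475, -0.908, 0, 0, 0.3, -0.2475, -0.908, 0, 0, 0.3, -0.2475, -0.908, 0, 0, 0.3, -0.2475, -0.908, 0, 0, 0.3, -0.2475, -0.908, 0, 0, 0.3, -0.2475, -0.908, 0, 0, 0.3, -0.2475, -0.908, 0, 0, 0.3, 0, 0, 0, 0])

```text
clock: 8.48
tool_pos: [0.465, 0.1265, 0.1287]
eef_rot: [-3.14, 0.002, -0.041]
force: [0.1, 0.1, -0.0]
width: 0.065
```

Call:
step_arm(plan=[0.3, 0, 0, 0, 0, 0.3, 0, 0, 0, 0])

```text
clock: 8.65
tool_pos: [0.4671, 0.1228, 0.1288]
eef_rot: [3.141, 0.0, -0.043]
force: [0.1, -0.3, 0.6]
width: 0.0651
```

Call:
step_arm(plan=[0.3, 0, 0.1, 0.3, 0, 0.3, 0, 0, 0.7, 0, 0.3, 0, 0, 0.7, 0, 0.3, 0, 0, 0.5, 0, 0.3, 0, 0, 0.4, 0, 0.3, 0, 0, 0.4, 0, 0.3, 0, 0, 0.3, 0, 0.3, 0, 0, 0.15, 0, 0.3, 0, 0, 0, 0, 0.3, 0, 0, 0, 0])

```text
clock: 9.48
tool_pos: [0.4676, 0.1201, 0.0426]
eef_rot: [3.142, -0.0, -0.045]
force: [-0.8, 1.1, 0.1]
width: 0.0651
```

```bash
python3 look.py 4
```

```text
9.5833 [0.46792171 0.1201802  0.04305341] [-0.33053279  0.32334865 -0.71010315]
```

View pics/zside4.png

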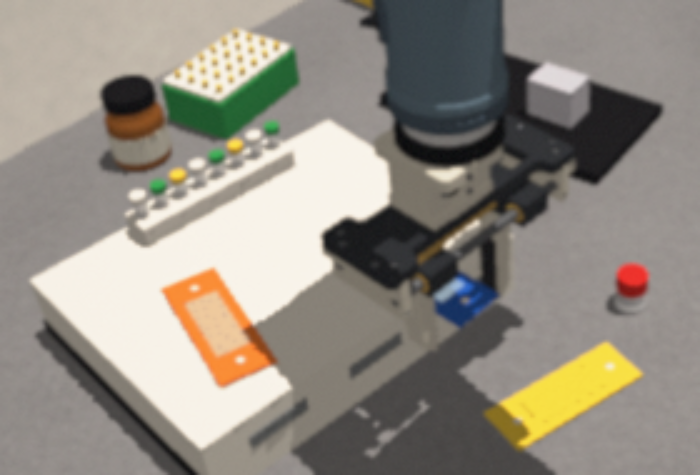

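The fingers straddle the overhanging end at zoomed (465,300). No contact yet, so I close.

Call:
step_arm(plan=[1, 0, 0, 0, 0, 1, 0, 0, 0, 0, 1, 0, 0, 0, 0, 1, 0, 0, 0, 0, 1, 0, 0, 0, 0, 1, 0, 0, 0, 0], newtons=25)

```text
clock: 10.08
tool_pos: [0.4675, 0.1202, 0.0426]
eef_rot: [-3.142, -0.0, -0.044]
force: [-0.5, 0.6, 1.1]
width: 0.0433
```

Call:
step_arm(plan=[1, 0, 0, -0.1, 0, 1, 0, 0, -0.2, 0, 1, 0, 0, -0.4, 0, 1, 0, 0, -0.6, 0, 1, 0, 0, -0.8, 0, 1, 0, 0, -0.6, 0, 1, 0, 0, -0.3, 0, 1, 0, 0, 0, 0])

```text
clock: 10.75
tool_pos: [0.4689, 0.1202, 0.1199]
eef_rot: [-3.141, -0.005, -0.044]
force: [-0.1, -0.7, 0.8]
width: 0.0429
```

```bash
python3 look.py 5
```

```text
10.85 [0.46726828 0.12012158 0.11757353] [-0.66473107  0.0285973  -0.44163039]
```

View pics/zside5.png

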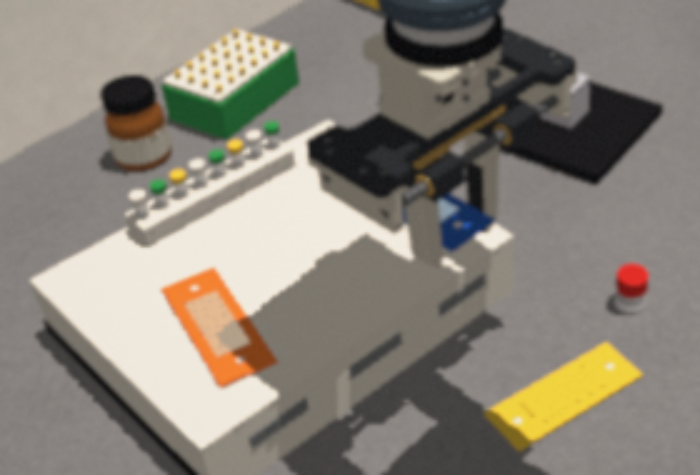

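The card is held level, with opening 43 mm. Carry it to the reader.

Call:
step_arm(plan=[1, 0, 0, 0, -0.0126, 1, 0, 0, 0, -0.0127, 1, 0, 0, 0, -0.0127, 1, 0, 0, 0, -0.0126, 1, 0.06, 0.3, 0, 0, 1, 0.1, 0.6, 0, 0, 1, 0.18, 0.9, 0, 0, 1, 0.18, 0.9, 0, 0, 1, 0.18, 0.9, 0, 0, 1, 0.18, 0.9, 0, 0])

```text
clock: 11.68
tool_pos: [0.5018, 0.0095, 0.1166]
eef_rot: [-3.141, 0.002, 0.113]
force: [0.0, -0.3, 0.5]
width: 0.0429
```

Call:
step_arm(plan=[1, 0.18, 0.9, 0, 0, 1, 0.18, 0.9, 0, 0, 1, 0.18, 0.9, 0, 0, 1, 0.18, 0.9, 0, 0, 1, 0.18, 0.9, 0, 0, 1, 0.18, 0.9, 0, 0, 1, 0.18, 0.9, 0, 0, 1, 0.148, 0.616, 0, 0, 1, 0, 0.3, 0, 0, 1, 0, 0, 0, 0])

```text
clock: 12.52
tool_pos: [0.5574, -0.1658, 0.1167]
eef_rot: [-3.141, 0.001, 0.112]
force: [-0.9, 0.2, -0.4]
width: 0.0433
```

Call:
step_arm(plan=[1, 0, 0, 0, 0, 1, 0, 0, 0, 0])

```text
clock: 12.68
tool_pos: [0.557, -0.1632, 0.1172]
eef_rot: [-3.141, 0.001, 0.115]
force: [-0.4, -0.0, -0.2]
width: 0.0435
```

```bash
python3 look.py 6; python3 - <<'E'
from cell import status
print(status.read_state())
E
```

```text
12.7833 [ 0.55730303 -0.16307749  0.11752756] [ 0.125311   -0.29185969  0.29216804]
{'clock': 12.7833, 'joint_pos': array([-4.76776595e-01,  3.97286431e-01,  1.59752295e+00,  1.95240678e-04,
        1.14731379e+00,  9.78379587e-01]), 'dq': array([ 0.00210577, -0.00263103, -0.00507254, -0.00242911, -0.00119561,
       -0.00242527]), 'tau': array([-2.90232981e-01, -4.88309276e+01, -2.58757335e+01,  4.38564504e-02,
       -6.64891326e-02,  5.82605528e-03]), 'tool_pos': array([ 0.55730303, -0.16307749,  0.11752756]), 'eef_rot': array([-3.14114880e+00,  3.40751382e-04,  1.15559942e-01]), 'force': array([ 0.125311  , -0.29185969,  0.29216804]), 'moment': array([ 0.02107111,  0.05424664, -0.02714508]), 'width': 0.04345899825756296}
```

View pics/side6.png

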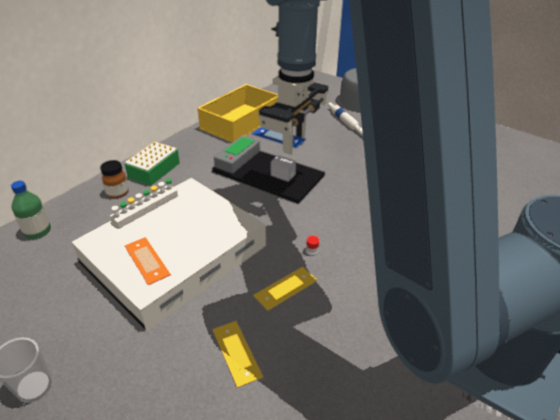

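View pics/ztop6.png

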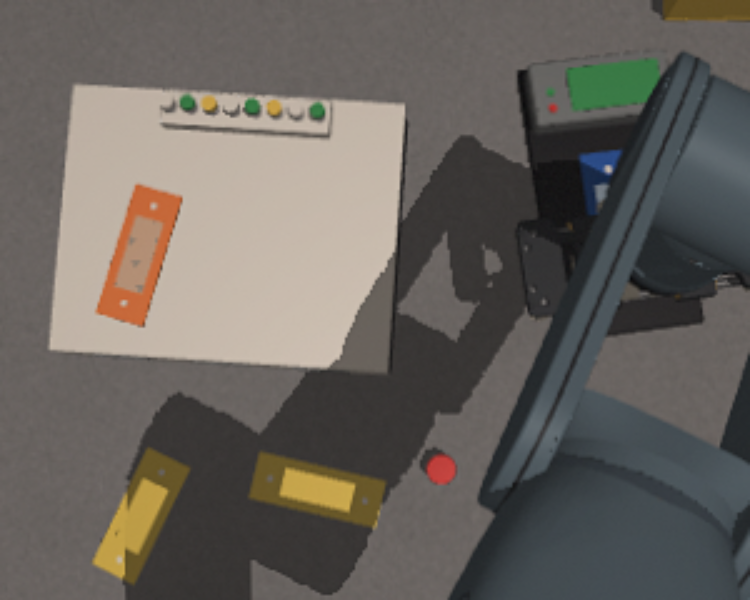

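Call:
step_arm(plan=[1, 0, 0.35, 0, 0, 1, 0, 0.4, 0, 0, 1, 0, 0.2, 0, 0, 1, 0, 0, 0.5, 0, 1, 0, 0, 0.5, 0, 1, 0, 0, 0.4, 0, 1, 0, 0, 0.2, 0, 1, 0, 0, 0, 0, 1, 0, 0, 0, 0, 1, 0, 0, 0, 0])

```text
clock: 13.62
tool_pos: [0.5608, -0.1882, 0.0781]
eef_rot: [3.141, -0.001, 0.114]
force: [1.2, 0.4, -0.1]
width: 0.0432
```

```bash
cat > ov.py <<'E'
import sys
from m import *
t=sys.argv[1];s=status.read_state();p=s['tool_pos'];y=s['eef_rot'][2]
print(s['clock'],p,y,s['force'])
def box(cx,cy,yaw,z,l,w):
    q=np.array([[l,w],[l,-w],[-l,-w],[-l,w]])/2;R=np.array([[np.cos(yaw),-np.sin(yaw)],[np.sin(yaw),np.cos(yaw)]])
    return np.c_[q@R.T+[cx,cy],np.full(4,z)]
for n,(r0,r1,c0,c1) in dict(side=(110,230,220,340),top=(75,205,290,400)).items():
    im=cams.get_image(n)[:,:,::-1].copy();f=5
    z=cv2.resize(im[r0:r1,c0:c1],None,fx=f,fy=f,interpolation=2)
    for B,col in((box(p[0]+.041*np.cos(y),p[1]+.041*np.sin(y),y,p[2]+.0205,.12,.044),(0,0,255)),(box(.601,-.182,.115,.055,.05,.036),(0,255,0))):
        q=((proj(n,B)-[c0,r0]+.5)*f).astype(np.int32);cv2.polylines(z,[q],True,col,1)
    cv2.imwrite(f"pics/ov{n}{t}.png",z)
E
python3 ov.py 7
```

```text
13.6167 [ 0.56080373 -0.18818413  0.07805565] 0.11442222280100656 [ 1.17170805  0.41951113 -0.10286953]
```

View pics/ovside7.png

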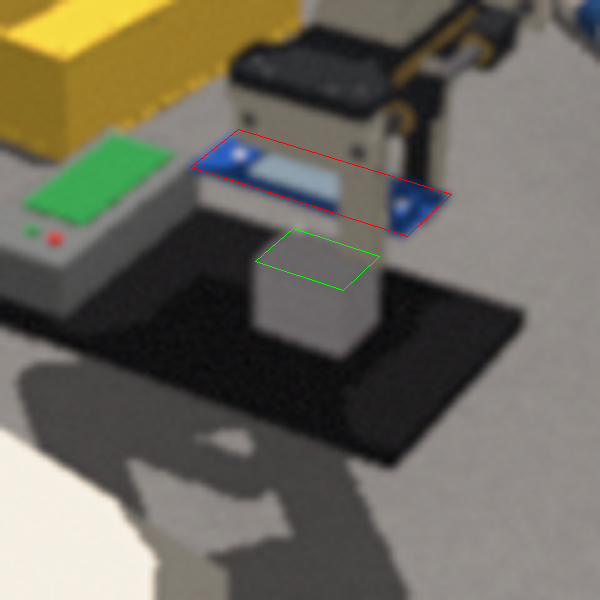

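View pics/ovtop7.png

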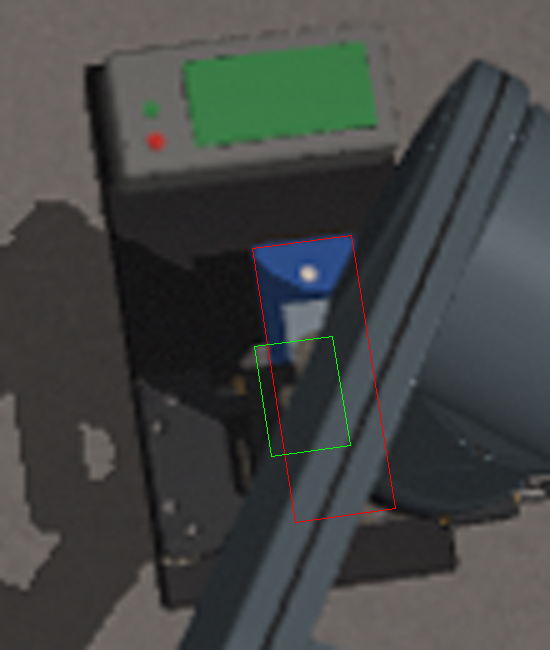

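The red card outline predicted from the tool pose fits the card in both views, so it is level and in line. The green block outline also fits the block. I lower it.

Call:
step_arm(plan=[1, 0, -0.05, 0.3, 0, 1, 0, 0, 0.4, 0, 1, 0, 0, 0.35, 0, 1, 0, 0, 0.25, 0, 1, 0, 0, 0.12, 0, 1, 0, 0, 0, 0, 1, 0, 0, 0, 0])

```text
clock: 14.3
tool_pos: [0.5601, -0.1866, 0.0416]
eef_rot: [-3.141, 0.001, 0.114]
force: [0.2, 0.0, -1.2]
width: 0.0432
```

Call:
step_arm(plan=[1, 0, 0, 0.04, 0, 1, 0, 0, 0.04, 0, 1, 0, 0, 0, 0, 1, 0, 0, 0, 0])

```text
clock: 14.63
tool_pos: [0.5604, -0.1867, 0.0402]
eef_rot: [3.141, -0.0, 0.114]
force: [-0.0, 0.2, -0.4]
width: 0.0433
```

```bash
python3 ov.py 8
```

```text
14.6333 [ 0.56036634 -0.18673669  0.04023995] 0.11440838462020375 [-0.00955368  0.24040476 -0.43805489]
```

View pics/ovside8.png

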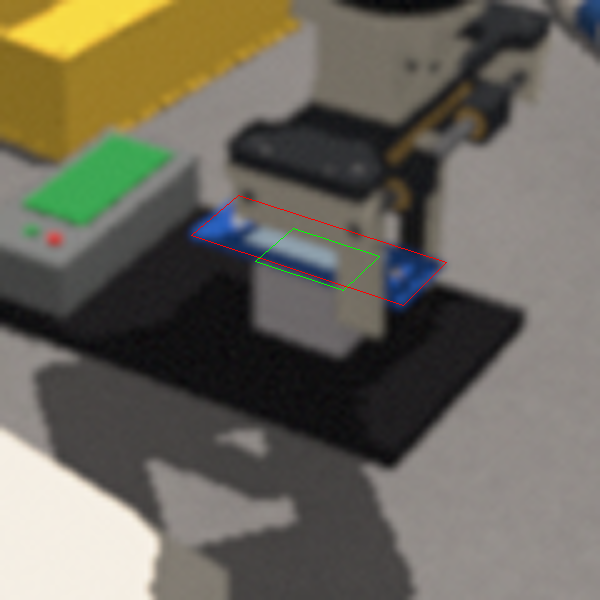

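The card is just above the block with a small gap, still level. Last millimetres, until the force shows contact.

Call:
step_arm(plan=[1, 0, 0, 0.04, 0, 1, 0, 0, 0.02, 0, 1, 0, 0, 0, 0, 1, 0, 0, 0, 0])

```text
clock: 15.07
tool_pos: [0.5602, -0.1867, 0.0385]
eef_rot: [-3.142, 0.0, 0.114]
force: [1.0, 0.6, -0.6]
width: 0.0434
```

Call:
step_arm(plan=[1, 0, 0, 0.03, 0, 1, 0, 0, 0, 0, 1, 0, 0, 0, 0])

```text
clock: 15.32
tool_pos: [0.5603, -0.1867, 0.0378]
eef_rot: [3.142, -0.0, 0.114]
force: [-0.4, -0.5, 0.8]
width: 0.0431
```

Call:
step_arm(plan=[1, 0, 0, 0.02, 0, 1, 0, 0, 0, 0, 1, 0, 0, 0, 0])

```text
clock: 15.57
tool_pos: [0.5603, -0.1867, 0.0375]
eef_rot: [3.141, -0.0, 0.114]
force: [-1.1, -0.1, 1.9]
width: 0.0428
```

Call:
step_arm(plan=[1, 0, 0, 0.012, 0, 1, 0, 0, 0, 0, 1, 0, 0, 0, 0])

```text
clock: 15.82
tool_pos: [0.5603, -0.1867, 0.0372]
eef_rot: [3.141, -0.0, 0.114]
force: [-1.1, 0.5, 4.3]
width: 0.0431
```

```bash
python3 ov.py 9; python3 -c "
from cell import status;print(status.read_state()['moment'])"
```

```text
15.8167 [ 0.56031139 -0.18674087  0.0372238 ] 0.11446903021613442 [-1.13446266  0.51571076  4.2692117 ]
[0.13212471 0.18193576 0.02323683]
```

View pics/ovside9.png

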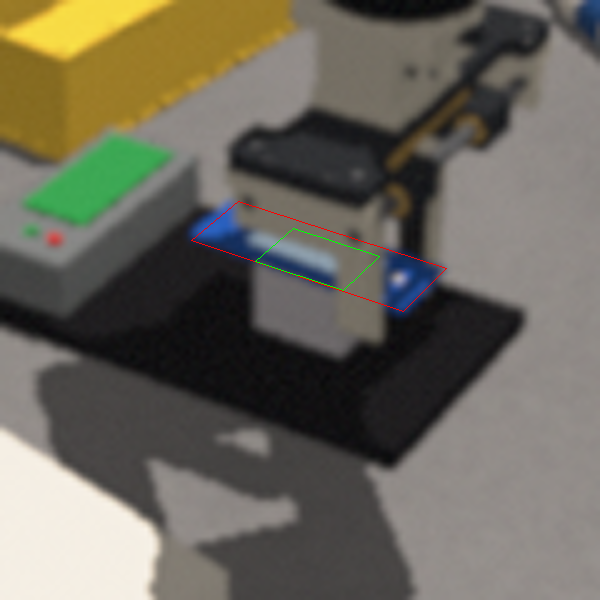

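The card rests on the block, with 4 N upward and both views lined up. I release and rise straight up.

Call:
step_arm(plan=[0.3, 0, 0, 0, 0, 0.3, 0, 0, 0, 0, 0.3, 0, 0, 0, 0, 0.3, 0, 0, 0, 0, 0.3, 0, 0, 0, 0])

```text
clock: 16.33
tool_pos: [0.5601, -0.1866, 0.0367]
eef_rot: [-3.141, 0.0, 0.114]
force: [-1.0, 0.1, -0.1]
width: 0.0644
```

Call:
step_arm(plan=[0.3, 0, 0, -0.2, 0, 0.3, 0, 0, -0.6, 0, 0.3, 0, 0, -1, 0, 0.3, 0, 0, -1, 0, 0.3, 0, 0, -1, 0, 0.3, 0, -1, -1, 0, 0.3, -1, -1, 0, 0, 0.3, -1, -1, 0, 0, 0.3, -1, -1, 0, 0, 0.3, -1, -1, 0, 0])

```text
clock: 17.17
tool_pos: [0.4453, -0.073, 0.1573]
eef_rot: [3.141, -0.001, 0.114]
force: [-0.3, 0.3, 0.2]
width: 0.065
```

Call:
step_arm(plan=[0.3, 0, -1, 0, 0, 0.3, 0, -1, 0, 0, 0.3, 0, -1, 0, 0, 0.3, 0, 0, 0, 0, 0.3, 0, 0, 0, 0, 0.3, 0, 0, 0, 0])

```text
clock: 17.67
tool_pos: [0.4384, 0.0003, 0.1573]
eef_rot: [3.141, -0.001, 0.115]
force: [0.2, 0.1, 0.4]
width: 0.0649
```

```bash
python3 look.py 10; python3 - <<'E'
from m import *
for n in('side','top'):
  im=cv2.imread(f"pics/{n}10.png")[:,:,::-1];M=masks(im)
  for col,z in(('blue',.058),('orange',.063)):
    mk=M[col].astype(np.uint8);k,l,s,cc=cv2.connectedComponentsWithStats(mk)
    for i in range(1,k):
      if 150<s[i,4]<1500:
        y,x=np.argwhere(l==i)[0]
        c,w,h,a,b=rect(n,mk,z,(x,y));print(n,col,cc[i].round(),c.round(4),round(w,1),round(h,1),round(a,2))
E
```

```text
17.7667 [ 4.38409853e-01 -2.17433023e-04  1.57071228e-01] [0.20307713 0.35450535 0.10346643]
side orange [313. 241.] [0.3773 0.0209] 36.8 25.5 -52.22
side orange [147. 261.] [0.5937 0.2513] 120.6 43.4 -17.91
top blue [350. 153.] [ 0.6016 -0.1817] 119.9 44.9 5.83
top orange [155. 162.] [0.5935 0.2509] 118.5 43.5 -17.96
```

View pics/side10.png

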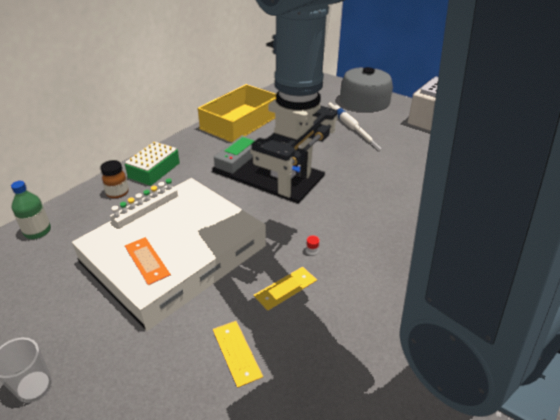

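View pics/ztop10.png

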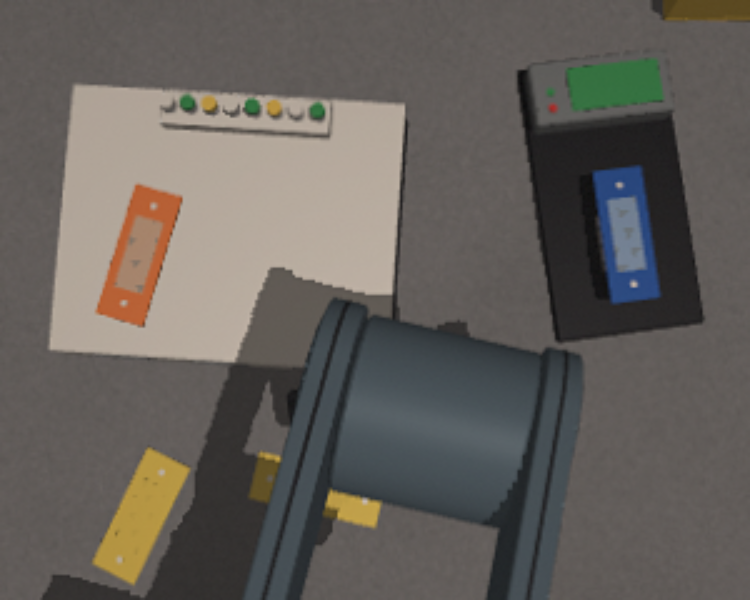

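The top view shows the card face up on the block at zoomed (626,234), centre (0.602, -0.182), yaw 5.8°. That is within about 1 mm and 1° of the reader. The orange card is unmoved and the arm is clear, so I hand in.

```bash
python3 -c "
from cell import order;print(order.finish_job())"
```

```text
the job is handed in; nothing more can be done
None
```

I dragged the blue card with the shut fingertips until it stuck out about 43 mm over the deck's front edge. I then pinched it by its long sides, carried it level to the reader, and set it on the block. I let go only once the force showed contact (about 4 N). The job was handed in at about 17.8 s of the 54 s allowed.

**Last checks:** The top view puts the card centre at (0.6016, -0.1817) and the block centre at about (0.601, -0.182), so they agree within about 1 mm. The card's yaw is 5.8° against the reader's roughly 6.6°. The orange card moved less than 1 mm, and the arm was clear with the wrist force at noise level.

**Not checked:** In the last side picture the gripper hid the card on the block. Its flatness therefore rests on the top view's measured size (119.9 x 44.9 mm against a true 120 x 44) and on the level contact just before release.

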